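# Open the combination lock and hold it up

## Task

The combination lock of the reagent store lies in its tray with a yellow dust cap over its dial: lift the cap off and set it down on the bare worktop beside the tray. Turn the black dial, notch by click, until its white pointer stands at the green mark, then pull the steel shackle open, lift the lock by it, and finish still holding the shackle, with the opened lock hanging still at least 10 cm above the worktop. Leave the other things on the worktop where they stand.

Things in the scene. Friction and masses are not known exactly. Their poses are not given: they have to be found in the camera images.
- lock: The lock: loose block 62 (x) x 140 (y) x 45 (z) mm, about 0.5 kg; -y half blue (dial end), +y half dark steel (shackle end, heavier). Origin: centre of its underside. On its top face (z = 45 mm) the dial's upright axis is at y = -36 mm, the shackle centred at y = +36 mm. It lies upright in the tray, 2 mm play each side; the tray stops it turning with the dial, nothing holds it down
- rest: The fixed grey tray in which the lock lies: 78 (x) x 156 (y) x 18 mm high, walls 6 mm thick, floor 6 mm thick. Origin: centre of its underside, on the worktop; axes along its sides, as those of the lock
- dial_top (a point): Centre of the dial's top face, 30 mm above the top face of the lock. The dial is a black knurled knob, 36 mm in diameter, from 3 to 30 mm above the lock's top, over a steel skirt 48 mm in diameter and 3 mm thick. A white line on its top runs from the middle outwards: the pointer
- open_mark (a point): The green mark on the lock's top face, beside the dial skirt on the lock's -x side, 28 mm from the dial's axis. Small white marks show the other notches
- dial (a joint): Dial angle, rad: 0 = white pointer at the green mark (open); counter-clockwise from above is positive, range -1.6 to 0.45. It clicks into notches 0.349 (20 degrees) apart, about 0.15 N m to pass, and centres itself when let go within 0.1 of a notch. It starts between -1.5 and -0.6, mostly in a notch (-0.70, -1.05 or -1.40). The shackle comes free only within about 0.12 of 0
- shackle (a joint): How far the shackle is pulled up out of the lock, m: 0 shut, 0.030 fully open. Blocked after about 2 mm while the dial is not at the green mark. A weak spring (with its weight 1 to 2 N) draws it shut when let go; the lock's own weight draws it fully open when the lock hangs from it
- shackle_bar (a point): Middle of the shackle's cross-bar, on the bar's centre line, 40.5 mm above the lock's top face when shut. The shackle is a U of steel bar 9 mm thick, its legs upright, 34 mm apart (centres) along the lock's y axis, its cross-bar along the lock's y axis with 20 mm straight
- cap: The loose yellow dust cap, a round cup upside down over the dial, 57 mm outside diameter, 36 mm high, wall 2.5 mm, 30 g; it stands loosely with its rim on the top face of the lock. Origin: centre of its open rim; z towards the closed end
- timer: Bystander: bench timer 71 x 77 x 50 mm. Origin: centre of its underside
- jar_b1: Bystander: white reagent jar with a red cap, 44 mm in diameter, 94 mm high. Origin: centre of its underside
- beaker_small: Bystander: small clear beaker, 59 mm in diameter, 64 mm high. Origin: centre of its underside
- vial_red: Bystander: brown vial with a red band and a blue cap, 26 mm in diameter, 100 mm high. Origin: centre of its underside
- marker: Bystander, fixed: a marker pen lying flat, 17 x 135 x 16 mm, long along its y axis. Origin: centre of its underside

How it is judged:
By the outcome, as a careful person would: the job done as asked, in the order asked, and still so for the second after the job is handed in, while the arm keeps its last pose, push and grip.
It also fails if it takes over 58 s, if anything falls off the work surface, if the arm or the gripper's body presses on something with over 40 N, if the wrist force passes 120 N, or if a joint passes its speed limit or range.

## Robot

A 6-joint arm with a two-finger parallel gripper is mounted at the origin on a cart in front of the work surface, level with it; the furniture and walls round the work are solid. World frame = base frame: x ahead of the robot, y to its left, z up, the work surface at z = 0. Lengths are in m, angles in rad, forces in N, time in s.
With the tool pointing down it reaches from about 0.25 to 0.775 m from the base axis. Payload 4 kg.
Tool frame: the origin (TCP) lies midway between the tips of the shut fingers; the grasp point (between the pads) lies grip_point_offset behind it (grip_point_offset is the distance from the TCP to the grasp point, in m); z points along the fingers, y is the line along which they close (so a half turn about z gives the same grasp; the last joint's range is limited). The gripper opens to 94 mm and grips with 3 to 60 N. Pads are 16 mm wide; open, the fingers measure 119 mm over their backs; the gripper's body (75 mm by 177 mm) begins 78 mm behind the grasp point.
Start: joints at [0.997, 0.087, 1.371, -0, 1.684, -0.103], TCP at [0.249, 0.49, 0.206] pointing down, gripper open.
Joint ranges: [-3.1, 3.1], [-0.76, 2.03], [0.27, 2.55], [-1.08, 4.22], [0.17, 2.65], [-2.57, 2.57]. Speed limits (rad/s): [2.79, 2.79, 3.14, 3.14, 3.14, 3.14].

## Interface

Orientations are given as [roll, pitch, yaw] about the fixed x, y, z axes, in that order (R = Rz(yaw) Ry(pitch) Rx(roll)).
In Python, from bench import * gives the robot as it stands. The module is installed in compiled form; this text tells all that it offers.
- The arm moves only by the tool apply_moves, never from a script. Its argument "commands" is a list of rows, each a list of 7 numbers: the turn, a rotation vector about the world's x, y, z in rad, then the shift along the world's x, y, z in m, then the opening in per cent of the stroke, from 0 (shut) to 100 (fully open). In form: [[ax, ay, az, x, y, z, jaw], ...]. A call has exactly 5 rows; each row is the pose to reach, as a shift and turn from the pose commanded when the call began; what a row does not reach only later rows make up. A row lasts 1/10 s, in which the tool goes at most 50 mm and 8.59 degrees, less where a joint would pass 70% of its speed; a pose out of reach is approached as far as the arm can. A call with a gripper value outside its range is refused whole. The fingers move at their own pace and stop on an object; the grip force is fixed at half the most. Time passes only in rows, so rows that repeat a pose let the fingers close, or fill a call up. It gives the time, the measured TCP pose, the force, the opening and the grip force at its end, in the units of the state.
- get_obs(): the state, without advancing time (a new reading comes with each control period).
- snapshot(name): name is "scene" or "top"; returns a dict with "pixels" (384x512x3 uint8, red, green, blue), "vertical_fov" (degrees; the focal length in pixels is half the picture's height over the tangent of half this angle, whatever the lens; pixels are square), "cx", "cy" (the principal point, pixels), "k1" (the pictures are not rectified: a ray, as slopes to the right and down, at radius r is drawn at 1 + k1 r^2 times it, then the intrinsics apply), "rvec" (rotation vector, rad) and "tvec" (3), from world to camera coordinates, as OpenCV has them. Camera axes: x right, y down, z forward; pixel columns grow to the right and rows downward; lengths in m; the calibration is good to about 2 mm. A picture is of the moment at which its call begins. There is no depth.
- close_job(): hands the job in; it is judged then, once.
Trained networks look in the newest picture that a camera, given by its name, has taken for a name from the list of things; names that differ only in an ending like _2 or _b are one class to them, and where a whole thing is asked for, a point or a joint stands for the part that bears it (a point fixed in the world has none). Each returns a list of dicts, best first, with "score" (0 to 1); they miss things now and then, are a little off and sometimes report something else, mostly with a low value. They report only what shows in the picture. A call takes as long as a camera call.
- masks_of(camera, query): "mask" (384x512 bool, what is visible of it) and "extent" ([left, top, right, bottom] in pixels, round what is visible of it).
- place_of(camera, query): "pixel" ([column, row] in pixels: a listed point, or the origin of a listed thing).
The state is a dict: "time": time; "joint_positions": joint angles; "qvel": joint speeds; "joint_torque": joint torques, N m; "tool_pos": TCP position; "ee_rot": TCP orientation; "wrist_force": force on the tool from outside, world axes, zero at the start; "wrist_torque": the same for the moment, N m; "width": finger opening in m; "finger_force": force on a finger pad.
Only numpy, scipy, OpenCV 4.12 (cv2) and the standard library are available. Lean on these libraries where they do the work, as an engineer would, in place of code of your own. Each camera call takes 0.05 s, during which the arm holds its last target. There are 200 camera calls.

## Working session

There is one attempt and no reset: what is moved stays moved. The work goes in short steps, Python scripts to look and compute and a tool call to move; the robot and the scene stay as the last step left them, time stands still between calls to the robot, and variables do not carry over. Pictures are saved under pics/ and viewed, at most 10 in all, crops included, and the job is handed in when it is done.

Besides the shell and the picture viewer there is one more tool, called after "Call:" as name(argument=value, ...), one argument or row to a line, values as JSON. apply_moves: Moves the arm, as the interface text tells. Its arguments: {"type":"object","properties":{"commands":{"type":"array"}},"required":["commands"]}

```bash
mkdir -p pics; cat > h.py <<'E'
from bench import *
import numpy as np, cv2
def ray(s,px):
    f=192/np.tan(np.radians(s["vertical_fov"]/2))
    d=np.array([(px[0]-s["cx"])/f,(px[1]-s["cy"])/f]); u=d.copy()
    for _ in range(20): u=d/(1+s["k1"]*(u@u))
    R=cv2.Rodrigues(np.array(s["rvec"],float))[0]
    return -R.T@np.array(s["tvec"],float), R.T@np.array([u[0],u[1],1])
def atz(s,px,z):
    o,d=ray(s,px); return o+d*(z-o[2])/d[2]
def tri(s1,p1,s2,p2):
    A=[];b=[]
    for s,p in((s1,p1),(s2,p2)):
        o,d=ray(s,p); d=d/np.linalg.norm(d); P=np.eye(3)-np.outer(d,d); A.append(P); b.append(P@o)
    return np.linalg.lstsq(np.vstack(A),np.hstack(b),rcond=None)[0]
def proj(s,P):
    R=cv2.Rodrigues(np.array(s["rvec"],float))[0]; c=R@np.array(P)+np.array(s["tvec"],float).ravel()
    u=c[:2]/c[2]; u=u*(1+s["k1"]*(u@u)); f=192/np.tan(np.radians(s["vertical_fov"]/2))
    return u*f+[s["cx"],s["cy"]]
def save(s,n): cv2.imwrite("pics/"+n,cv2.cvtColor(s["pixels"],cv2.COLOR_RGB2BGR))
E
cat > a.py <<'E'
from h import *
S={c:snapshot(c) for c in("scene","top")}
for c in S: save(S[c],c+"1.png")
np.set_printoptions(precision=4,suppress=True)
for q in["lock","rest","shackle_bar","open_mark","cap","timer","jar_b1","beaker_small","vial_red","marker"]:
    P={}
    for c in S:
        r=place_of(c,q)
        if r: P[c]=r[0]["pixel"]; print(q,c,np.round(P[c],1),round(r[0]["score"],2),atz(S[c],P[c],0))
    if len(P)==2: print("   tri",tri(S["scene"],P["scene"],S["top"],P["top"]))
o=get_obs();print(o)
E
python3 a.py
```

```text
lock scene [246.5 223.1] 0.64 [ 0.4278 -0.0176  0.    ]
lock top [256.8 205.6] 0.94 [ 0.4278 -0.0143  0.    ]
   tri [ 0.4287 -0.0149 -0.0015]
rest scene [249.4 223.6] 0.78 [ 0.4322 -0.0255  0.    ]
rest top [260.3 206.4] 0.77 [ 0.4253 -0.0242  0.    ]
   tri [ 0.4277 -0.0261  0.0015]
shackle_bar scene [343.4 267.7] 0.5 [ 0.4592 -0.354   0.    ]
shackle_bar top [266.7 197.9] 0.69 [ 0.4491 -0.043   0.    ]
   tri [ 0.5409 -0.1375 -0.1377]
open_mark scene [257.7 215.9] 0.97 [ 0.4822 -0.0036  0.    ]
open_mark top [271.9 210.3] 0.71 [ 0.4134 -0.0568  0.    ]
   tri [ 0.4191 -0.062   0.0423]
cap scene [170.  189.9] 0.73 [0.384  0.3358 0.    ]
cap top [269.5 199.9] 0.81 [ 0.4431 -0.0508  0.    ]
   tri [0.3291 0.0042 0.1478]
timer scene [171.6 190.3] 0.54 [0.3864 0.3293 0.    ]
timer top [139.4 199. ] 0.66 [0.455  0.3213 0.    ]
   tri [ 0.4301  0.3435 -0.0174]
jar_b1 scene [169.5 188.8] 0.91 [0.3875 0.3449 0.    ]
jar_b1 top [133.3 224.7] 0.71 [0.382  0.3382 0.    ]
   tri [0.3823 0.3365 0.0043]
beaker_small scene [325.1 281.7] 0.82 [ 0.381  -0.3655  0.    ]
beaker_small top [377.1 221.5
[... 156 characters left out ...]
2 [ 0.469  -0.3517  0.    ]
   tri [ 0.4648 -0.348  -0.0018]
marker scene [290.6 214.4] 0.72 [ 0.5632 -0.0601  0.    ]
marker top [271.7 158.5] 0.6 [ 0.5627 -0.0605  0.    ]
   tri [ 0.5626 -0.0606  0.0004]
{'time': 1.1, 'joint_positions': array([ 0.9969,  0.0872,  1.3707,  0.    ,  1.6836, -0.1031]), 'qvel': array([ 0.0011, -0.001 ,  0.0006, -0.0009,  0.0012,  0.0012]), 'joint_torque': array([ -0.0006, -34.0053, -30.2602,   0.0716,   0.0239,   0.    ]), 'tool_pos': array([0.2495, 0.4902, 0.2055]), 'ee_rot': array([ 3.1415, -0.    ,  2.6708]), 'wrist_force': array([ 0.2234, -0.5118,  0.1825]), 'wrist_torque': array([0.0148, 0.0823, 0.0044]), 'finger_force': 0.0, 'width': 0.09347115704679347}
```

```bash
python3 -c "
import cv2
a=cv2.imread('pics/scene1.png')[140:300,150:370];b=cv2.imread('pics/top1.png')[130:250,180:345]
a=cv2.resize(a,(770,560),interpolation=cv2.INTER_CUBIC)
b=cv2.resize(b,(770,560),interpolation=cv2.INTER_CUBIC)
cv2.imwrite('pics/c1.png',a);cv2.imwrite('pics/c2.png',b)"
```

```text
(no output)
```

View pics/c1.png

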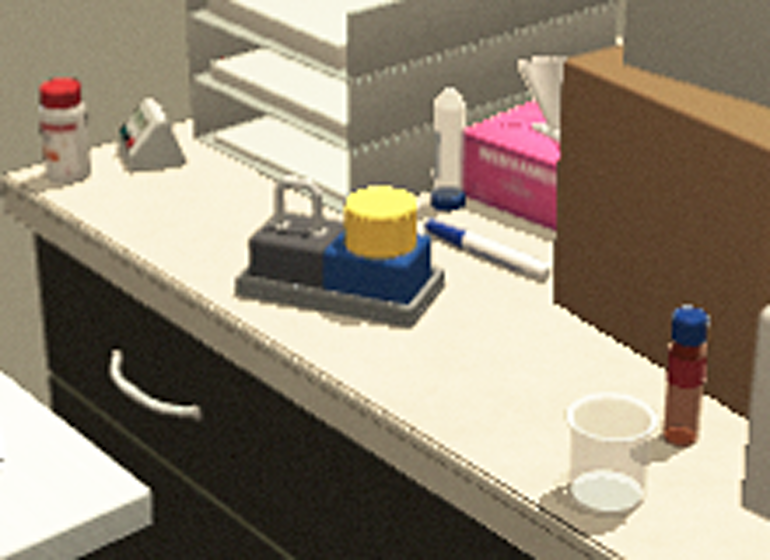

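View pics/c2.png

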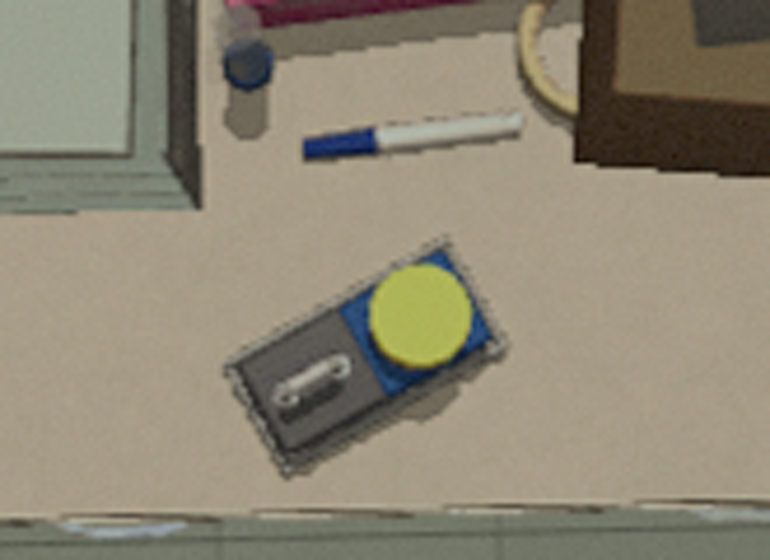

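Scene crop: the lock sits centred, with the yellow cap at about (380,220) and the shackle at (300,210). In the top crop the cap is at (421,315), the shackle bar at (312,379), and the tray corners at (440,240), (505,350), (288,470) and (228,368). Next I fit the pose.

```bash
cat > b.py <<'E'
from h import *
from scipy.optimize import least_squares
np.set_printoptions(precision=4,suppress=True)
S={c:snapshot(c) for c in("scene","top")}
cap={}
for c in S:
    hsv=cv2.cvtColor(S[c]["pixels"],cv2.COLOR_RGB2HSV); m=cv2.inRange(hsv,(22,120,80),(35,255,255))
    n,l,st,ce=cv2.connectedComponentsWithStats(m); i=1+np.argmax(st[1:,4]); cap[c]=ce[i]; print(c,ce[i],st[i])
T=S["top"]; k=lambda x,y:(180+(x+.5)*165/770-.5,130+(y+.5)*120/560-.5)
obs=[((39,-78,.018),k(440,240)),((-39,-78,.018),k(505,350)),((-39,78,.018),k(288,470)),((39,78,.018),k(228,368)),((0,-36,.087),cap["top"]),((0,36,.0915),k(312,379))]
def W(p,q):
    c,s=np.cos(p[2]),np.sin(p[2]); x,y=q[0]/1e3,q[1]/1e3
    return [p[0]+c*x-s*y,p[1]+s*x+c*y,q[2]]
f=lambda p:np.ravel([proj(T,W(p,q))-np.array(v) for q,v in obs])
for y0 in(1.0,0.5,-.5,2.5):
    r=least_squares(f,[.43,-.02,y0]); print(r.x,r.cost)
r=least_squares(f,[.43,-.02,1.]);print(r.fun.reshape(-1,2))
p=r.x
print("dial",W(p,(0,-36,0)),"shk",W(p,(0,36,0)))
print("scene check cap",proj(S["scene"],W(p,(0,-36,.069))),cap["scene"])
for c in S:
  for q in("cap","shackle_bar"): print(c,q,[(np.round(d["extent"]),round(d["score"],2)) for d in masks_of(c,q)][:2])
E
python3 b.py
```

```text
scene [258.3462 197.9679] [248 193  21  11 156]
top [269.6011 197.4973] [260 187  21  22 366]
[ 0.4253 -0.0178  0.5014] 5.420759292830607
[ 0.4253 -0.0178  0.5014] 5.420759292768058
[ 0.4253 -0.0178  0.5014] 5.420759292766061
[ 0.4253 -0.0178  0.5014] 5.420759292754182
[[ 1.1265 -0.8592]
 [ 1.3192 -0.549 ]
 [-0.5145  1.8909]
 [-1.5369 -0.5001]
 [ 0.1496 -0.1975]
 [-0.509   0.1421]]
dial [np.float64(0.4425612170516507), np.float64(-0.04937573921336644), 0] shk [np.float64(0.4079559069912833), np.float64(0.013762779264863911), 0]
scene check cap [257.4179 203.655 ] [258.3462 197.9679]
scene cap [(array([247., 196., 268., 213.]), 0.54)]
scene shackle_bar []
top cap [(array([259., 185., 282., 207.]), 0.65)]
top shackle_bar [(array([240., 204., 258., 214.]), 0.44), (array([258., 187., 281., 208.]), 0.27)]
```

```bash
python3 - <<'E'
from h import *
np.set_printoptions(precision=4,suppress=True)
S={c:snapshot(c) for c in("scene","top")}
print(grip_point_offset)
print("shelf base",atz(S["scene"],(250,201),0),"box base",atz(S["scene"],(308.6,225.7),0),"box top view",atz(S["top"],k:=(303,164),0))
print("shelf top-view",[atz(S["top"],(223,174.6),z) for z in(0,.1,.2,.3)])
print("cams",ray(S["scene"],(256,192))[0],ray(S["top"],(256,192))[0])
print(tri(S["scene"],(250,201),S["top"],(223,174.6)))
E
```

```text
0.0188
shelf base [ 0.5316  0.0922 -0.    ] box base [ 0.5522 -0.1455  0.    ] box top view [ 0.5443 -0.1501  0.    ]
shelf top-view [array([0.5194, 0.0806, 0.    ]), array([0.504 , 0.0715, 0.1   ]), array([0.4887, 0.0623, 0.2   ]), array([0.4733, 0.0532, 0.3   ])]
cams [-0.3462 -0.9818  0.6474] [ 0.348  -0.0213  1.1168]
[0.5191 0.079  0.0083]
```

Call:
apply_moves(
  commands=[
    [0,0,0,0.01,-0.048,0,100],
    [0,0,-0.1,0.02,-0.096,0,100],
    [0,0,-0.2,0.03,-0.144,0,100],
    [0,0,-0.3,0.04,-0.192,0,100],
    [0,0,-0.4,0.06,-0.235,0,100],
  ],
)

```text
time: 2.0
tool_pos: [0.3089, 0.2534, 0.2058]
ee_rot: [3.14, 0.0, 2.268]
wrist_force: [1.2, 0.9, -0.0]
width: 0.094
finger_force: 0.0
```

Call:
apply_moves(
  commands=[
    [0,0,-0.1,0.02,-0.045,0,100],
    [0,0,-0.2,0.04,-0.09,0,100],
    [0,0,-0.2,0.06,-0.135,0,100],
    [0,0,-0.2,0.085,-0.175,0,100],
    [0,0,-0.2,0.105,-0.215,0,100],
  ],
)

```text
time: 2.5
tool_pos: [0.4153, 0.0381, 0.2059]
ee_rot: [3.14, 0.001, 2.07]
wrist_force: [1.2, 0.1, -0.0]
width: 0.0936
finger_force: 0.0
```

Call:
apply_moves(
  commands=[
    [0,0,0,0.014,-0.045,0,100],
    [0,0,0,0.028,-0.09,0,100],
    [0,0,0,0.028,-0.09,-0.04,100],
    [0,0,0,0.028,-0.09,-0.04,100],
    [0,0,0,0.028,-0.09,-0.04,100],
  ],
)

```text
time: 3.0
tool_pos: [0.4417, -0.0494, 0.1651]
ee_rot: [-3.14, -0.002, 2.071]
wrist_force: [-0.5, -0.8, 1.0]
width: 0.0938
finger_force: 0.0
```

Call:
apply_moves(
  commands=[
    [0,0,0,0.001,0,-0.04,100],
    [0,0,0,0.001,0,-0.08,100],
    [0,0,0,0.001,0,-0.106,100],
    [0,0,0,0.001,0,-0.106,100],
    [0,0,0,0.001,0,-0.106,40],
  ],
)

```text
time: 3.5
tool_pos: [0.445, -0.0493, 0.0619]
ee_rot: [3.139, 0.002, 2.073]
wrist_force: [0.5, -0.3, 0.7]
width: 0.0888
finger_force: 0.0
```

Call:
apply_moves(
  commands=[
    [0,0,0,0,0,0,40],
    [0,0,0,0,0,0,40],
    [0,0,0,0,0,0,40],
    [0,0,0,0,0,0,40],
    [0,0,0,0,0,0,40],
  ],
)

```text
time: 4.0
tool_pos: [0.4441, -0.05, 0.0604]
ee_rot: [3.14, 0.001, 2.071]
wrist_force: [-1.8, 0.9, 4.0]
width: 0.0573
finger_force: 30.0
```

Call:
apply_moves(
  commands=[
    [0,0,0,0,0,0.02,40],
    [0,0,0,0,0,0.06,40],
    [0,0,0,0,0,0.08,40],
    [0,0,0,-0.01,-0.045,0.08,40],
    [0,0,0,-0.02,-0.09,0.08,40],
  ],
)

```text
time: 4.5
tool_pos: [0.4241, -0.1402, 0.1407]
ee_rot: [3.14, 0.002, 2.075]
wrist_force: [0.3, -1.5, -0.5]
width: 0.0571
finger_force: 30.0
```

Call:
apply_moves(
  commands=[
    [0,0,0,-0.02,-0.045,0,40],
    [0,0,0,-0.03,-0.06,-0.03,40],
    [0,0,0,-0.03,-0.06,-0.07,40],
    [0,0,0,-0.03,-0.06,-0.1,40],
    [0,0,0,-0.03,-0.06,-0.12,40],
  ],
)

```text
time: 5.0
tool_pos: [0.3916, -0.1992, 0.0167]
ee_rot: [-3.14, -0.004, 2.07]
wrist_force: [0.2, -0.8, -0.3]
width: 0.0574
finger_force: 30.0
```

Call:
apply_moves(
  commands=[
    [0,0,0,0,0,-0.004,40],
    [0,0,0,0,0,-0.008,40],
    [0,0,0,0,0,-0.009,40],
    [0,0,0,0,0,-0.009,40],
    [0,0,0,0,0,-0.009,40],
  ],
)

```text
time: 5.5
tool_pos: [0.3943, -0.2003, 0.0117]
ee_rot: [3.14, 0.002, 2.071]
wrist_force: [-0.5, 0.1, -0.1]
width: 0.057
finger_force: 30.0
```

Call:
apply_moves(
  commands=[
    [0,0,0,0,0,-0.001,40],
    [0,0,0,0,0,-0.002,40],
    [0,0,0,0,0,-0.002,40],
    [0,0,0,0,0,-0.002,70],
    [0,0,0,0,0,-0.002,90],
  ],
)

```text
time: 6.0
tool_pos: [0.3934, -0.1998, 0.0083]
ee_rot: [3.142, -0.0, 2.071]
wrist_force: [-0.1, -0.0, -0.6]
width: 0.0699
finger_force: 0.0
```

Call:
apply_moves(
  commands=[
    [0,0,0,0,0,0,90],
    [0,0,0,0,0,0.01,90],
    [0,0,0,0,0,0.05,90],
    [0,0,0,0,-0.02,0.1,90],
    [0,0,0,-0.02,-0.06,0.13,90],
  ],
)

```text
time: 6.5
tool_pos: [0.378, -0.2548, 0.1386]
ee_rot: [3.138, 0.005, 2.075]
wrist_force: [0.9, -0.4, -0.7]
width: 0.0841
finger_force: 0.0
```

```bash
cat > v.py <<'E'
from h import *
import sys
n=sys.argv[1]; out=[]
for c,(x,y,w,h) in(("top",(225,180,75,60)),("scene",(215,170,75,60))):
    s=snapshot(c); save(s,c+n+".png"); out.append(cv2.resize(s["pixels"][y:y+h,x:x+w],(400,320),interpolation=cv2.INTER_CUBIC))
cv2.imwrite(f"pics/v{n}.png",cv2.cvtColor(np.hstack(out),cv2.COLOR_RGB2BGR))
S=s; T=snapshot("top")
for q in("dial_top","open_mark","shackle_bar"):
    for c in("top","scene"): print(q,c,[(np.round(d["pixel"],1),round(d["score"],2)) for d in place_of(c,q)][:2])
E
python3 v.py 2
```

```text
dial_top top [(array([269.4, 197.3]), 0.65), (array([258.7, 206.4]), 0.63)]
dial_top scene [(array([259.1, 198.6]), 0.62), (array([247.7, 223.4]), 0.18)]
open_mark top [(array([273.5, 208.3]), 0.91)]
open_mark scene [(array([256.3, 214.5]), 0.91)]
shackle_bar top [(array([244.9, 205.9]), 0.5)]
shackle_bar scene [(array([236.2, 193.6]), 0.56)]
```

View pics/v2.png

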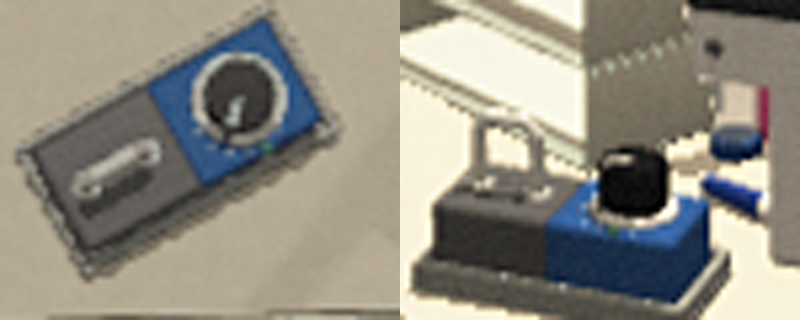

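The left crop shows the dial at (238,93), the white pointer running to about (234,108), and the green mark at (266,148). Next I measure the pointer angle.

```bash
cat > p.py <<'E'
from h import *
from scipy.ndimage import map_coordinates
np.set_printoptions(precision=4,suppress=True)
T=snapshot("top"); G=T["pixels"].min(axis=2).astype(float)
hsv=cv2.cvtColor(T["pixels"],cv2.COLOR_RGB2HSV)
m=cv2.inRange(hsv,(40,70,40),(85,255,255)); m[:,:262]=0;m[:,284:]=0;m[:200]=0;m[220:]=0
ys,xs=np.nonzero(m)
# dial centre: steel skirt ring (bright) outer circle -> use network
d=place_of("top","dial_top")[0]["pixel"]; c=atz(T,d,.081); s=place_of("top","shackle_bar"); 
s=atz(T,s[0]["pixel"],.0915) if s else None
print("dial",c,"shackle",s)
if s is not None: v=s-c; print("len",np.hypot(*v[:2]),"yaw",np.arctan2(v[1],v[0])-np.pi/2)
if len(xs): g=atz(T,(xs.mean(),ys.mean()),.051); print("green",g,len(xs),"ang",np.arctan2(g[1]-c[1],g[0]-c[0]),np.hypot(*(g-c)[:2]))
gp=place_of("top","open_mark")
if gp: g=atz(T,gp[0]["pixel"],.051); print("green net",g,"ang",np.arctan2(g[1]-c[1],g[0]-c[0]),np.hypot(*(g-c)[:2]))
for cc in(c,np.array([.4425,-.0495,.081])):
  res=[]
  for a in np.arange(-np.pi,np.pi,.0872):
    P=[proj(T,[cc[0]+r*np.cos(a),cc[1]+r*np.sin(a),.081]) for r in np.linspace(.005,.014,8)]
    res.append((map_coordinates(G,np.array(P)[:,::-1].T,order=1).mean(),a))
  B=np.array([r[0] for r in res]);A=np.array([r[1] for r in res]); i=B.argsort()[::-1][:9]
  w=np.clip(B-np.percentile(B,75),0,None)
  print(sorted((round(A[j],2),round(B[j])) for j in i),"mean",np.angle((w*np.exp(1j*A)).sum()))
E
python3 p.py
```

```text
dial [ 0.445  -0.0479  0.081 ] shackle [0.4146 0.0127 0.0915]
len 0.06778638454838698 yaw 0.4648880292913531
green [ 0.4182 -0.0629  0.051 ] 3 ang -2.6300173430515645 0.030723203598676745
green net [ 0.4133 -0.0564  0.051 ] ang -2.88014749927252 0.032806888429263145
[(np.float64(-3.14), 133), (np.float64(-3.05), 106), (np.float64(-2.97), 83), (np.float64(2.7), 97), (np.float64(2.79), 118), (np.float64(2.88), 135), (np.float64(2.96), 143), (np.float64(3.05), 148), (np.float64(3.14), 134)] mean 3.027653779597067
[(np.float64(2.35), 84), (np.float64(2.44), 98), (np.float64(2.53), 117), (np.float64(2.61), 134), (np.float64(2.7), 147), (np.float64(2.79), 151), (np.float64(2.88), 144), (np.float64(2.96), 128), (np.float64(3.05), 101)] mean 2.722940826844379
```

```bash
cat > q.py <<'E'
from h import *
np.set_printoptions(precision=4,suppress=True)
T=snapshot("top"); img=T["pixels"]
# metric rectified views, 0.25 mm/px, x up, -y right
def rect(z,cx=.4435,cy=-.049,n=240,k=.00025):
    jj,ii=np.meshgrid(np.arange(n),np.arange(n)); X=cx+(n/2-ii)*k; Y=cy+(n/2-jj)*k
    R=cv2.Rodrigues(np.array(T["rvec"],float))[0]; P=np.stack([X,Y,np.full_like(X,z)],-1)@R.T+np.array(T["tvec"],float).ravel()
    u=P[...,:2]/P[...,2:]; u=u*(1+T["k1"]*(u**2).sum(-1,keepdims=True)); f=192/np.tan(np.radians(T["vertical_fov"]/2))
    return cv2.remap(img,(u[...,0]*f+T["cx"]).astype(np.float32),(u[...,1]*f+T["cy"]).astype(np.float32),cv2.INTER_CUBIC)
w=lambda j,i:(.4435+(120-i)*.00025,-.049+(120-j)*.00025)
A=rect(.081);B=rect(.054)
# skirt: bright low-saturation ring at .054, fit circle to outer edge, dark disc at .081
ga=A.max(2); dark=(ga<100).astype(np.uint8); n,l,st,ce=cv2.connectedComponentsWithStats(dark)
i=l[120-10:130,90:150]; i=np.bincount(i[i>0]).argmax(); cn=cv2.findContours((l==i).astype(np.uint8),0,2)[0]; cn=max(cn,key=len)
(j,r0),rad=cv2.minEnclosingCircle(cn); print("dark disc",w(j,r0),"rad mm",rad*.25); 
e=cv2.fitEllipse(cn);print("ellipse",w(*e[0]),e[1][0]/4,e[1][1]/4)
h=cv2.HoughCircles(cv2.GaussianBlur(cv2.cvtColor(B,cv2.COLOR_RGB2GRAY),(0,0),3),cv2.HOUGH_GRADIENT,1.5,100,param1=60,param2=15,minRadius=86,maxRadius=106);
if h is not None: print("skirt hough",[(w(c[0],c[1]),c[2]/4) for c in h[0]])
cv2.imwrite("pics/r.png",cv2.cvtColor(cv2.resize(np.hstack([A,B]),(800,400)),cv2.COLOR_RGB2BGR))
g=A.min(2).astype(float); ii,jj=np.indices(g.shape); c=e[0]; msk=np.hypot(ii-c[1],jj-c[0])<60
W=np.clip(g-70,0,None)*msk; mj,mi=(W*jj).sum()/W.sum(),(W*ii).sum()/W.sum(); X=np.stack([(jj-mj)[msk],(ii-mi)[msk]])
ev,V=np.linalg.eigh((X*W[msk])@X.T/W.sum()); v=V[:,1]; 
print("centroid",w(mj,mi),"line ang",np.arctan2(-v[0],-v[1]),np.sqrt(ev)/4,"centroid ang",np.arctan2(-(mj-c[0]),-(mi-c[1])))
E
python3 q.py
```

```text
dark disc (0.43381586456298826, -0.05728010177612305) rad mm 29.387020111083984
ellipse (0.4366745910644531, -0.05077763748168945) 40.05511474609375 46.660919189453125
skirt hough [((np.float32(0.4436875), np.float32(-0.0491875)), np.float32(24.275))]
centroid (np.float64(0.4325052537223225), np.float64(-0.04896924744970883)) line ang 1.014394549516297 [4.773  6.3566] centroid ang 2.7323462030368035
```

View pics/r.png

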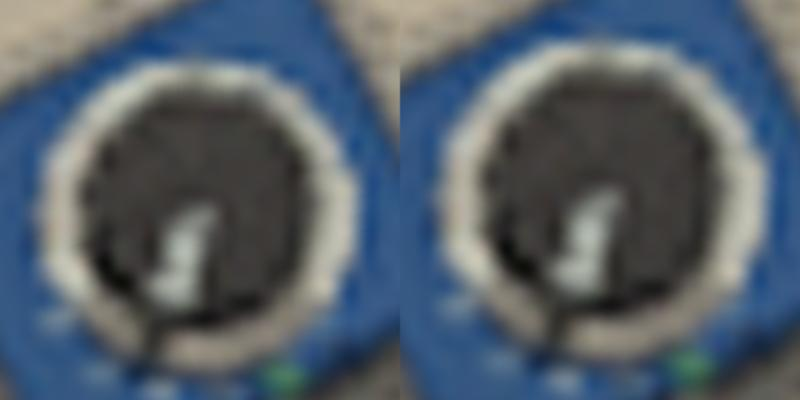

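In the rectified view the dial centre is (0.4437,-0.0492). The pointer sits between notch marks, about 0.85 rad clockwise of green. I'll grip the dial and turn it.

Call:
apply_moves(
  commands=[
    [0,0,-0.1,0.015,0.045,0,62],
    [0,0,-0.2,0.03,0.09,0,62],
    [0,0,-0.3,0.045,0.135,0,62],
    [0,0,-0.4,0.06,0.18,0,62],
    [0,0,-0.4,0.07,0.21,0,62],
  ],
)

```text
time: 7.7
tool_pos: [0.4464, -0.042, 0.1345]
ee_rot: [3.141, -0.001, 1.671]
wrist_force: [-0.2, -0.8, 0.7]
width: 0.0584
finger_force: 0.0
```

Call:
apply_moves(
  commands=[
    [0,0,0,0,0,0,62],
    [0,0,0,0,0,-0.02,62],
    [0,0,0,0,0,-0.03,62],
    [0,0,0,0,0,-0.03,62],
    [0,0,0,0,0,-0.03,62],
  ],
)

```text
time: 8.2
tool_pos: [0.4457, -0.0455, 0.1043]
ee_rot: [-3.141, -0.0, 1.67]
wrist_force: [-0.2, -0.1, 0.8]
width: 0.0581
finger_force: 0.0
```

Call:
apply_moves(
  commands=[
    [0,0,0,-0.002,-0.004,0,62],
    [0,0,0,-0.002,-0.004,-0.02,62],
    [0,0,0,-0.002,-0.004,-0.04,62],
    [0,0,0,-0.002,-0.004,-0.045,62],
    [0,0,0,-0.002,-0.004,-0.045,62],
  ],
)

```text
time: 8.7
tool_pos: [0.4435, -0.0491, 0.0592]
ee_rot: [-3.141, -0.0, 1.67]
wrist_force: [1.0, -0.3, 0.1]
width: 0.0584
finger_force: 0.0
```

Call:
apply_moves(
  commands=[
    [0,0,0,0,0,0,20],
    [0,0,0,0,0,0,20],
    [0,0,0,0,0,0,20],
    [0,0,0,0,0,0,20],
    [0,0,0,0,0,0,20],
  ],
)

```text
time: 9.2
tool_pos: [0.4444, -0.0489, 0.0603]
ee_rot: [3.14, 0.001, 1.671]
wrist_force: [-1.1, -0.7, 3.4]
width: 0.0355
finger_force: 30.0
```

Call:
apply_moves(
  commands=[
    [0,0,0.1,0,0,0,20],
    [0,0,0.2,0,0,0,20],
    [0,0,0.3,0,0,0,20],
    [0,0,0.4,0,0,0,20],
    [0,0,0.4,0,0,0,20],
  ],
)

```text
time: 9.7
tool_pos: [0.444, -0.0491, 0.0603]
ee_rot: [-3.141, 0.001, 2.073]
wrist_force: [-1.6, -1.4, 5.1]
width: 0.0352
finger_force: 30.0
```

Call:
apply_moves(
  commands=[
    [0,0,0.1,0,0,0,20],
    [0,0,0.2,0,0,0,20],
    [0,0,0.3,0,0,0,20],
    [0,0,0.4,0,0,0,20],
    [0,0,0.45,0,0,0,20],
  ],
)

```text
time: 10.2
tool_pos: [0.4444, -0.0491, 0.0598]
ee_rot: [3.142, 0.001, 2.523]
wrist_force: [0.4, 0.1, 1.8]
width: 0.0354
finger_force: 30.0
```

```bash
python3 -c "
from bench import *
o=get_obs();print(o['ee_rot'],o['wrist_torque'],o['wrist_force'],o['width'])"
```

```text
[3.14154059e+00 1.34772342e-03 2.52342103e+00] [-0.1574223   0.04984461  0.01476153] [0.38802808 0.12097838 1.76099172] 0.035424201991445685
```

Call:
apply_moves(
  commands=[
    [0,0,0,0,0,0,62],
    [0,0,0,0,0,0,62],
    [0,0,0,0,0,0,62],
    [0,0,0,0,0,0.03,62],
    [0,0,0,0,0,0.07,62],
  ],
)

```text
time: 10.7
tool_pos: [0.4418, -0.0482, 0.1275]
ee_rot: [-3.139, -0.006, 2.52]
wrist_force: [1.5, 0.3, 0.0]
width: 0.0585
finger_force: 0.0
```

Call:
apply_moves(
  commands=[
    [0,0,0,-0.02,-0.045,0,62],
    [0,0,0,-0.04,-0.09,0,62],
    [0,0,0,-0.06,-0.13,0,62],
    [0,0,0,-0.08,-0.17,0,62],
    [0,0,0,-0.08,-0.2,0,62],
  ],
)

```text
time: 11.2
tool_pos: [0.3619, -0.2506, 0.1295]
ee_rot: [-3.141, 0.0, 2.518]
wrist_force: [0.6, 0.9, -0.4]
width: 0.0585
finger_force: 0.0
```

```bash
python3 q.py
```

```text
dark disc (0.4372591018676758, -0.0466109790802002) rad mm 23.536705017089844
ellipse (0.4397411193847656, -0.047309240341186526) 33.85293960571289 44.62968826293945
skirt hough [((np.float32(0.4440625), np.float32(-0.0484375)), np.float32(23.8625)), ((np.float32(0.44181252), np.float32(-0.0765625)), np.float32(24.1625))]
centroid (np.float64(0.4354001009637009), np.float64(-0.049245837041715715)) line ang -3.043512946002061 [1.6145 4.1954] centroid ang -2.7219735614894107
```

View pics/r.png

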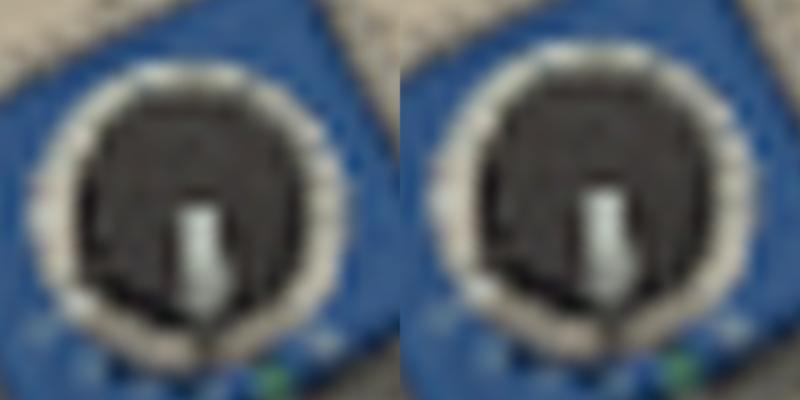

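The pointer is now at the -0.35 notch: its tip is straight down at (210,300), with green at (272,378) one notch further CCW. One more click is needed.

Call:
apply_moves(
  commands=[
    [0,0,-0.1,0.02,0.045,0,62],
    [0,0,-0.2,0.04,0.09,0,62],
    [0,0,-0.3,0.06,0.135,0,62],
    [0,0,-0.4,0.08,0.18,0,62],
    [0,0,-0.45,0.08,0.2,0,62],
  ],
)

```text
time: 11.75
tool_pos: [0.4452, -0.0451, 0.1293]
ee_rot: [3.14, -0.001, 2.071]
wrist_force: [0.1, 0.6, 0.3]
width: 0.0584
finger_force: 0.0
```

Call:
apply_moves(
  commands=[
    [0,0,0,0,0,0,62],
    [0,0,0,0,0,-0.02,62],
    [0,0,0,0,0,-0.05,62],
    [0,0,0,0,0,-0.07,62],
    [0,0,0,0,0,-0.07,62],
  ],
)

```text
time: 12.25
tool_pos: [0.441, -0.049, 0.0561]
ee_rot: [-3.136, -0.005, 2.07]
wrist_force: [-0.5, 0.1, -0.5]
width: 0.0582
finger_force: 0.0
```

Call:
apply_moves(
  commands=[
    [0,0,0,0,0,0,20],
    [0,0,0,0,0,0,20],
    [0,0,0,0,0,0,20],
    [0,0,0,0,0,0,20],
    [0,0,0,0,0,0,20],
  ],
)

```text
time: 12.75
tool_pos: [0.4449, -0.0493, 0.0609]
ee_rot: [3.14, 0.002, 2.071]
wrist_force: [-0.8, -0.7, 4.8]
width: 0.0356
finger_force: 30.0
```

Call:
apply_moves(
  commands=[
    [0,0,0.1,0,0,0,20],
    [0,0,0.2,0,0,0,20],
    [0,0,0.3,0,0,0,20],
    [0,0,0.38,0,0,0,20],
    [0,0,0.38,0,0,0,20],
  ],
)

```text
time: 13.25
tool_pos: [0.4452, -0.0491, 0.0609]
ee_rot: [3.14, 0.003, 2.45]
wrist_force: [0.4, -0.4, 6.0]
width: 0.035
finger_force: 30.0
```

```bash
python3 -c "
from bench import *
o=get_obs();print(o['ee_rot'],o['wrist_torque'],o['wrist_force'],o['width'])"
```

```text
[3.14005156e+00 3.04761866e-03 2.45044736e+00] [-0.20691594  0.06535024 -0.09828044] [ 0.41783665 -0.37850875  5.98210457] 0.034950836484318716
```

Call:
apply_moves(
  commands=[
    [0,0,0.03,0,0,0,20],
    [0,0,0.06,0,0,0,20],
    [0,0,0.06,0,0,0,20],
    [0,0,0.06,0,0,0,20],
    [0,0,0.06,0,0,0,20],
  ],
)

```text
time: 13.75
tool_pos: [0.4454, -0.0488, 0.0609]
ee_rot: [3.139, 0.003, 2.508]
wrist_force: [0.8, -0.0, 5.7]
width: 0.0358
finger_force: 30.0
```

```bash
python3 -c "
from bench import *
o=get_obs();print(o['ee_rot'],o['wrist_torque'],o['wrist_force'],o['width'])"
```

```text
[3.13936665e+00 3.02776576e-03 2.50820418e+00] [-0.00704385 -0.07840163 -0.28970528] [ 0.83351418 -0.04734476  5.66600045] 0.03577749846926696
```

Call:
apply_moves(
  commands=[
    [0,0,0,0,0,0,62],
    [0,0,0,0,0,0,62],
    [0,0,0,0,0,0,62],
    [0,0,0,0,0,0.03,62],
    [0,0,0,0,0,0.07,62],
  ],
)

```text
time: 14.25
tool_pos: [0.4415, -0.0482, 0.1271]
ee_rot: [-3.139, -0.007, 2.51]
wrist_force: [-0.6, -0.0, -0.5]
width: 0.0584
finger_force: 0.0
```

Call:
apply_moves(
  commands=[
    [0,0,0,-0.02,-0.045,0,62],
    [0,0,0,-0.04,-0.09,0,62],
    [0,0,0,-0.06,-0.13,0,62],
    [0,0,0,-0.08,-0.17,0,62],
    [0,0,0,-0.08,-0.2,0,62],
  ],
)

```text
time: 14.75
tool_pos: [0.3617, -0.2504, 0.1292]
ee_rot: [-3.141, -0.001, 2.508]
wrist_force: [-0.1, 0.4, -0.5]
width: 0.0586
finger_force: 0.0
```

```bash
python3 q.py; python3 p.py|head -4
```

```text
dark disc (0.4349511032104492, -0.05530464935302735) rad mm 28.931398391723633
ellipse (0.4373344879150391, -0.050469964981079106) 39.25448226928711 53.37981414794922
skirt hough [((np.float32(0.4448125), np.float32(-0.047687497)), np.float32(24.1625))]
centroid (np.float64(0.43480242028517374), np.float64(-0.053513856844015814)) line ang -2.4648801862311442 [3.9539 5.8903] centroid ang -2.2646597549647796
dial [ 0.439  -0.0429  0.081 ] shackle [0.4118 0.0036 0.0915]
len 0.05397834042729671 yaw 0.5291516675002157
green [ 0.4182 -0.062   0.051 ] 3 ang -2.3994815291044285 0.02820353666491037
green net [ 0.4098 -0.0554  0.051 ] ang -2.73759410605516 0.03177299312935563
```

View pics/r.png

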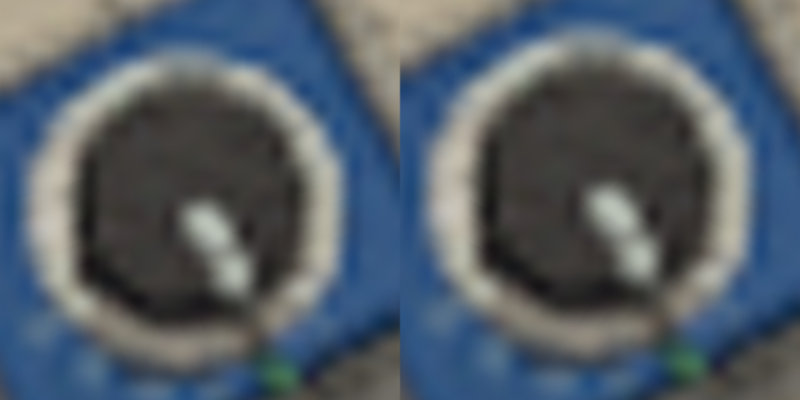

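The pointer now lines up with the green mark: the tip at (240,285) points to green at (278,375). On to the shackle.

Call:
apply_moves(
  commands=[
    [0,0,-0.1,0.009,0.048,0.01,62],
    [0,0,-0.2,0.018,0.096,0.01,62],
    [0,0,-0.3,0.027,0.144,0.01,62],
    [0,0,-0.4,0.036,0.192,0.01,62],
    [0,0,-0.44,0.042,0.24,0.01,62],
  ],
)

```text
time: 15.5
tool_pos: [0.4056, -0.0054, 0.1395]
ee_rot: [3.141, 0.0, 2.07]
wrist_force: [1.0, 0.1, -0.4]
width: 0.0581
finger_force: 0.0
```

Call:
apply_moves(
  commands=[
    [0,0,0,0.003,0.024,0,62],
    [0,0,0,0.003,0.024,0,62],
    [0,0,0,0.003,0.024,-0.01,62],
    [0,0,0,0.003,0.024,-0.01,62],
    [0,0,0,0.003,0.024,-0.01,62],
  ],
)

```text
time: 16.0
tool_pos: [0.4083, 0.0144, 0.1286]
ee_rot: [-3.14, -0.001, 2.069]
wrist_force: [-0.4, -0.3, 0.1]
width: 0.0582
finger_force: 0.0
```

Call:
apply_moves(
  commands=[
    [0,0,0,0.001,0,-0.02,50],
    [0,0,0,0.001,0,-0.04,50],
    [0,0,0,0.001,0,-0.056,50],
    [0,0,0,0.001,0,-0.056,50],
    [0,0,0,0.001,0,-0.056,50],
  ],
)

```text
time: 16.5
tool_pos: [0.41, 0.0145, 0.0736]
ee_rot: [-3.141, -0.0, 2.069]
wrist_force: [0.4, -0.3, 0.5]
width: 0.0473
finger_force: 0.0
```

Call:
apply_moves(
  commands=[
    [0,0,0,0,0,0,0],
    [0,0,0,0,0,0,0],
    [0,0,0,0,0,0,0],
    [0,0,0,0,0,0,0],
    [0,0,0,0,0,0,0],
  ],
)

```text
time: 17.0
tool_pos: [0.4101, 0.0153, 0.0736]
ee_rot: [3.141, 0.0, 2.071]
wrist_force: [-1.0, 0.2, 0.4]
width: 0.0107
finger_force: 0.0
```

Call:
apply_moves(
  commands=[
    [0,0,0,0,0,0,0],
    [0,0,0,0,0,0,0],
    [0,0,0,0,0,0.003,0],
    [0,0,0,0,0,0.006,0],
    [0,0,0,0,0,0.008,0],
  ],
)

```text
time: 17.5
tool_pos: [0.4097, 0.0152, 0.0814]
ee_rot: [-3.141, -0.0, 2.071]
wrist_force: [-1.0, -1.4, -2.2]
width: 0.0082
finger_force: 30.0
```

Call:
apply_moves(
  commands=[
    [0,0,0,0,0,0.005,0],
    [0,0,0,0,0,0.01,0],
    [0,0,0,0,0,0.015,0],
    [0,0,0,0,0,0.019,0],
    [0,0,0,0,0,0.022,0],
  ],
)

```text
time: 18.0
tool_pos: [0.4099, 0.0154, 0.1038]
ee_rot: [3.141, -0.0, 2.071]
wrist_force: [-1.7, -0.5, -4.3]
width: 0.008
finger_force: 30.0
```

Call:
apply_moves(
  commands=[
    [0,0,0,0,0,0.003,0],
    [0,0,0,0,0,0.006,0],
    [0,0,0,0,0,0.01,0],
    [0,0,0,0,0,0.014,0],
    [0,0,0,0,0,0.018,0],
  ],
)

```text
time: 18.5
tool_pos: [0.4097, 0.0156, 0.1216]
ee_rot: [-3.142, -0.001, 2.071]
wrist_force: [0.0, 0.2, -5.3]
width: 0.0075
finger_force: 30.0
```

Call:
apply_moves(
  commands=[
    [0,0,0,0,0,0.008,0],
    [0,0,0,0,0,0.018,0],
    [0,0,0,0,0,0.03,0],
    [0,0,0,0,0,0.042,0],
    [0,0,0,0,0,0.055,0],
  ],
)

```text
time: 19.0
tool_pos: [0.41, 0.0153, 0.1778]
ee_rot: [3.141, 0.0, 2.071]
wrist_force: [0.1, -0.9, -4.9]
width: 0.0077
finger_force: 30.0
```

Call:
apply_moves(
  commands=[
    [0,0,0,0,0,0.012,0],
    [0,0,0,0,0,0.024,0],
    [0,0,0,0,0,0.036,0],
    [0,0,0,0,0,0.048,0],
    [0,0,0,0,0,0.06,0],
  ],
)

```text
time: 19.5
tool_pos: [0.4099, 0.0152, 0.2374]
ee_rot: [3.142, -0.0, 2.071]
wrist_force: [-0.2, 0.1, -6.3]
width: 0.0084
finger_force: 30.0
```

Call:
apply_moves(
  commands=[
    [0,0,0,0,0,0.012,0],
    [0,0,0,0,0,0.024,0],
    [0,0,0,0,0,0.034,0],
    [0,0,0,0,0,0.042,0],
    [0,0,0,0,0,0.045,0],
  ],
)

```text
time: 20.0
tool_pos: [0.4103, 0.0152, 0.2825]
ee_rot: [3.14, 0.001, 2.071]
wrist_force: [0.2, 0.5, -5.8]
width: 0.0081
finger_force: 30.0
```

Call:
apply_moves(
  commands=[
    [0,0,0,0,0,0,0],
    [0,0,0,0,0,0,0],
    [0,0,0,0,0,0,0],
    [0,0,0,0,0,0,0],
    [0,0,0,0,0,0,0],
  ],
)

```text
time: 20.5
tool_pos: [0.4098, 0.0153, 0.2811]
ee_rot: [-3.141, -0.0, 2.071]
wrist_force: [0.2, -0.4, -6.2]
width: 0.008
finger_force: 30.0
```

```bash
python3 - <<'E'
from h import *
s=snapshot("scene"); t=snapshot("top")
a=cv2.resize(s["pixels"][90:310,130:370],(400,367)); b=cv2.resize(t["pixels"][110:330,180:420],(400,367))
cv2.imwrite("pics/f.png",cv2.cvtColor(np.hstack([a,b]),cv2.COLOR_RGB2BGR))
E
```

```text
(no output)
```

View pics/f.png

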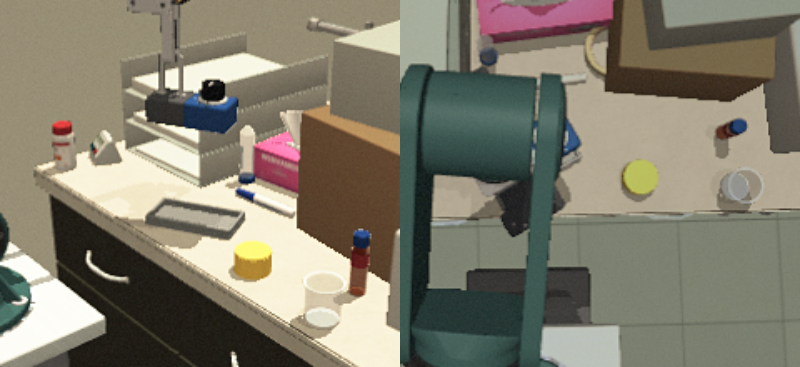

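The lock hangs level and open at about (190,110), with its underside about 18 cm up. The tray is empty, the cap stands upright on the worktop at (252,260), and the bystanders are where they were.

Call:
apply_moves(
  commands=[
    [0,0,0,0,0,0,0],
    [0,0,0,0,0,0,0],
    [0,0,0,0,0,0,0],
    [0,0,0,0,0,0,0],
    [0,0,0,0,0,0,0],
  ],
)

```text
time: 21.1
tool_pos: [0.4099, 0.0152, 0.2814]
ee_rot: [3.141, 0.0, 2.071]
wrist_force: [0.6, -0.5, -4.4]
width: 0.0081
finger_force: 30.0
```

```bash
python3 -c "
from bench import *
print(close_job())"
```

```text
the job is handed in; nothing more can be done
None
```

The job is handed in at about 21 s: the cap stands on the worktop beside the tray, the dial is at green, and the opened lock hangs by its shackle with its underside about 18 cm above the worktop; no verdict was returned.

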